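# Hang the pull gauge on the sprung hook and tug-test it

### The job

Lift the larger of the two pull gauges out of its cup in the stand and hang it by its ring on the sprung hook. Still holding it, tug it gently down until the hook has dipped about 15 mm, never pulling the hook to its stop, then let it come back up, let go and leave the gauge hanging still. Leave the small gauge standing in its cup.

Things in the scene. Friction and masses are not known exactly. Their poses are not given: they have to be found in the camera images.
- large_gauge: Larger tubular pull gauge, 0.12-0.18 kg, upright in one of the cups (either), foot 48 mm deep, 1-2 mm loose. Origin: centre of foot underside, z up its axis. Dia 22 mm to z 128 (dark foot to 52, then bright tube; grip near z 90), cap dia 25 to z 138, stem dia 7, ring on top to z 239. No room for a gripper straight above: tilt the tool about 40 deg, fingers either side along y.
- large_gauge_ring (a point): Centre of the large gauge's ring, 217 mm above its foot underside. Opening dia 32 mm, wire 6 mm thick, outer dia 44 mm; ring plane is the gauge's yz plane, so the opening faces along the gauge's x axis.
- small_gauge: Smaller pull gauge, to be left in its cup. Same foot (dia 22 mm, z 0 to 52), thinner tube dia 14 mm to z 100, cap dia 17 mm, ring of outer dia 32 mm centred at z 165. Origin: centre of foot underside, z up.
- gauge_stand: Fixed grey base 75 x 195 x 10 mm with two upright bright cups, outer dia 37 mm, rims 60 mm and floors 12 mm above the worktop, at y +65 and -65 mm. Origin: centre of the underside; x points away from the robot side, y along the row of cups. A tall tray leans at the bench's right end beyond it, and a 390 mm high welding head stands between it and the hook stand.
- hook_stand: Fixed stand: foot 160 x 100 x 14 mm, 24 mm square post at x +98 mm, arm above the hook from x +5 to +115 mm, underside 346 mm above the worktop. Origin: on the worktop straight below the middle of the hook seat; x points from the hook's open end to the post, z up.
- hook_seat (a point): Middle of the hook's level seat, on the axis of its 7 mm wire; 285 mm above the worktop when free, moves with the hook. Axes as hook_stand. Seat runs from x -17 to +18 mm; at the open end (x -23, robot side) the wire turns up to 12.5 mm above the seat axis; at x +22 it rises to the arm. A ring goes on along +x, then down; the large ring's centre then hangs 12.5 mm below this point.
- sprung_hook (a joint): How far the hook is drawn down on its vertical spring, m: 0 free, 0.030 at the stop. About 350 N/m with 0.3 N net preload; the gauge's own weight draws it 2 to 5 mm.

How it is judged:
By the outcome, as a careful person would: the job done as asked, in the order asked, and still so for the second after the job is handed in, with the robot touching nothing.
It also fails if it takes over 61 s, if anything falls off the work surface, if the arm or the gripper's body presses on something with over 40 N, if the wrist force passes 120 N, or if a joint passes its speed limit or range.

### The arm

A 7-joint arm with a two-finger parallel gripper is mounted at the origin on a cart in front of the work surface, level with it; the furniture and walls round the work are solid. World frame = base frame: x ahead of the robot, y to its left, z up, the work surface at z = 0. Lengths are in mm, angles in rad, forces in N, time in s.
With the tool pointing down it reaches from about 425 to 950 mm from the base axis. Payload 4.7 kg.
Tool frame: the origin (TCP) lies between the finger pads; the fingertips stand 17 mm ahead of it and the grasp point (between the pads) lies 2 mm behind it; x points along the fingers, y is the direction in which the jaws open and shut, and the axes are right-handed (so a half turn about x gives the same grasp; the last joint's range is limited). The gripper opens to 87 mm and grips with 3 to 60 N. Pads are 19 mm wide; open, the fingers measure 117 mm over their backs; the gripper's body (75 mm by 190 mm) begins 51 mm behind the grasp point.
Start: joints at [-1.159, 0.469, -0.049, 1.532, 0.024, 1.141, -0.082], TCP at [287.961, 610.513, 239.573] pointing down, gripper open.
Joint ranges: [-2.59, 2.59], [-0.33, 1.99], [-1.39, 1.29], [0.1, 2.45], [-1.04, 4.18], [0.21, 1.99], [-2.66, 2.66]. Speed limits (rad/s): [2.57, 2.57, 3.14, 3.14, 3.14, 3.14, 3.14].

### API

Orientations are given as a unit quaternion [w, x, y, z].
In Python, from cell import readout, optics, close_job gives the robot as it stands.
- The arm moves only by the shell command python3 -m crank 'ROWS' [FORCE]. ROWS is JSON, a list of rows, each a list of 7 numbers: the shift along the world's x, y, z in units of 0.4 m (1.0 is 0.4 m), then the turn, a rotation vector about the world's x, y, z in units of 30 degrees (1.0 is 30 degrees), then the closure, from 0 (fully open) to 1 (shut). In form: [[x, y, z, rx, ry, rz, hand], ...]. A call has 1 to 8 rows; each row shifts and turns the pose as measured when the row begins; what a row does not reach is not made up. A row lasts 1/8 s, in which the tool goes at most 62.5 mm and 10.7 degrees, less where a joint would pass 70% of its speed; a pose out of reach is approached as far as the arm can. A call with a number of a shift or a turn outside -1 to 1 is refused whole. A call with a gripper value outside its range is refused whole. The fingers move at their own pace and stop on an object; FORCE is the grip in N (left out, the last holds). Time passes only in rows, so rows that do not move let the fingers close. It gives the time, the measured TCP pose, the force and the opening at its end, in the units of the state.
- readout.read_state(): the state, without advancing time (a new reading comes with each control period).
- optics.snapshot(name): name is "side" or "top" or "wrist"; returns a dict with "color" (420x560x3 uint8, red, green, blue), "fovy" (degrees; the focal length in pixels is half the picture's height over the tangent of half this angle, whatever the lens; pixels are square), "cx", "cy" (the principal point, pixels), "k1" (the pictures are not rectified: a ray, as slopes to the right and down, at radius r is drawn at 1 + k1 r^2 times it, then the intrinsics apply), "cam_to_world" (4x4, takes a point from camera to world coordinates). Camera axes: x right, y up, looking along -z (the intrinsics and any distortion apply to the point x, -y, -z); pixel columns grow to the right and rows downward; lengths in mm; the calibration is good to about 2 mm. A picture is of the moment at which its call begins. There is no depth.
- close_job(): hands the job in, once; it reports no verdict.
Trained networks look in a picture, given as the dict that the camera call returned (one of the last four; its "shot" number tells which), for a name from the list of things; names that differ only in an ending like _2 or _b are one class to them, and where a whole thing is asked for, a point or a joint stands for the part that bears it (a point fixed in the world has none). Each returns a list of dicts, best first, with "score" (0 to 1); they miss things now and then, are a little off and sometimes report something else, mostly with a low value. They report only what shows in the picture. A call takes as long as a camera call.
- optics.silhouettes(thing, picture): "pixels" (420x560 bool, what is visible of it).
- optics.landmark_of(thing, picture): "point" ([x, y, z] in mm, in world coordinates, good to about 4 mm: a listed point, or the origin of a listed thing).
The state is a dict: "t": time; "joints": joint angles; "joint_vel": joint speeds; "joint_torque": joint torques, N m; "position": TCP position; "tcp_rot": TCP orientation; "ft_force": force on the tool from outside, world axes, zero at the start; "torque": the same for the moment, N m; "grip_width": finger opening in mm.
Only numpy, scipy, OpenCV 4.12 (cv2) and the standard library are available. Lean on these libraries where they do the work, as an engineer would, in place of code of your own. Each camera call takes 0.05 s, during which the arm holds its last target.

## Working session

There is one attempt and no reset: what is moved stays moved. The work goes in short steps, Python scripts to look and compute and a shell command to move; the robot and the scene stay as the last step left them, time stands still between calls to the robot, and variables do not carry over. Pictures are saved under pics/ and viewed, and the job is handed in when it is done.

```bash
ls -la; mkdir -p pics
cat > h.py <<'E'
import numpy as np, cv2
from cell import readout, optics
def K(p):
    f=210/np.tan(np.radians(p["fovy"])/2); return f
def ray(p,u,v):
    f=K(p); xd=(u-p["cx"])/f; yd=(v-p["cy"])/f
    x,y=xd,yd
    for _ in range(20):
        s=1+p["k1"]*(x*x+y*y); x,y=xd/s,yd/s
    T=np.array(p["cam_to_world"]); d=T[:3,:3]@np.array([x,-y,-1]); return T[:3,3],d/np.linalg.norm(d)
def proj(p,X):
    T=np.array(p["cam_to_world"]); c=T[:3,:3].T@(np.array(X)-T[:3,3]); x=c[0]/-c[2]; y=-c[1]/-c[2]
    s=1+p["k1"]*(x*x+y*y); f=K(p); return p["cx"]+f*x*s, p["cy"]+f*y*s
def tri(a,b):
    (o1,d1),(o2,d2)=a,b
    A=np.stack([d1,-d2],1); t=np.linalg.lstsq(A,o2-o1,rcond=None)[0]
    p1=o1+t[0]*d1;p2=o2+t[1]*d2; return (p1+p2)/2, np.linalg.norm(p1-p2)
def save(p,n): cv2.imwrite(f"pics/{n}.png",cv2.cvtColor(p["color"],cv2.COLOR_RGB2BGR))
E
python3 - <<'E'
from h import *
s=readout.read_state(); print(s)
for n in ["side","top","wrist"]:
    p=optics.snapshot(n); save(p,n+"0"); print(n,p["fovy"],p["cx"],p["cy"],p["k1"],np.round(p["cam_to_world"],3).tolist())
    for th in ["large_gauge","large_gauge_ring","small_gauge","gauge_stand","hook_stand","hook_seat"]:
        for r in optics.landmark_of(th,p)[:2]: print("  ",th,round(r["score"],2),np.round(r["point"],1))
E
```

```text
total 12
drwxr-xr-x  3 agent agent 4096 Dec  6 19:54 .
drwxr-xr-x 23 root  root  4096 Dec  6 19:54 ..
drwxr-xr-x  2 agent agent 4096 Dec  6 19:54 pics
{'t': 0.0, 'joints': array([-1.15891156,  0.46946683, -0.04860055,  1.53371249,  0.0241015 ,
        1.14096776, -0.08231338]), 'joint_vel': array([ 0.00116342,  0.00010718,  0.00195749,  0.00051635,  0.00042585,
       -0.00119894, -0.00077541]), 'joint_torque': array([ 7.21065389e-04, -5.07974410e+01, -7.98000069e-02, -2.36141217e+01,
       -6.11354155e-02,  3.80607450e-02,  1.91879622e-04]), 'position': array([287.73245203, 609.97297134, 238.47443111]), 'tcp_rot': array([ 0.68987689,  0.15388973,  0.69013239, -0.15525817]), 'ft_force': array([ 0.15571032, -0.4158811 , -0.50868836]), 'torque': array([ 0.02009252, -0.01789288, -0.00961084]), 'grip_width': 87.21266073453968}
side 44.45140423691437 273.929663702244 199.4425463369946 -0.19612199988257537 [[0.694, 0.398, -0.6, -351.066], [-0.719, 0.36, -0.594, -882.768], [-0.02, 0.844, 0.536, 976.694], [0.0, 0.0, 0.0, 1.0]]
   large_gauge 0.74 [ 586.9 -296.1   12.8]
   large_gauge_ring 0
[... 237 characters left out ...]
1454561278 -0.06816893710290488 [[-0.001, 0.986, -0.166, 326.789], [-1.0, 0.0, 0.009, 7.933], [0.009, 0.166, 0.986, 1340.948], [0.0, 0.0, 0.0, 1.0]]
   large_gauge 0.57 [ 585.6 -294.6   12.8]
   large_gauge_ring 0.69 [ 589.9 -298.6  228.6]
   small_gauge 0.7 [ 520.2 -405.7   15.8]
   gauge_stand 0.93 [ 556.3 -349.2   -3.5]
   hook_stand 0.66 [ 5.341e+02  3.681e+02 -2.000e-01]
   hook_seat 0.53 [530.  372.4 286. ]
wrist 70.36690796605798 275.81364895541367 214.35153599846922 -0.004032095845238096 [[0.425, -0.862, -0.276, 212.616], [0.905, 0.405, 0.129, 646.995], [0.001, -0.305, 0.953, 385.373], [0.0, 0.0, 0.0, 1.0]]
   large_gauge 0.6 [532.4 370.6  -0.7]
   hook_stand 0.83 [535.1 370.   -2.3]
```

View pics/side0.png

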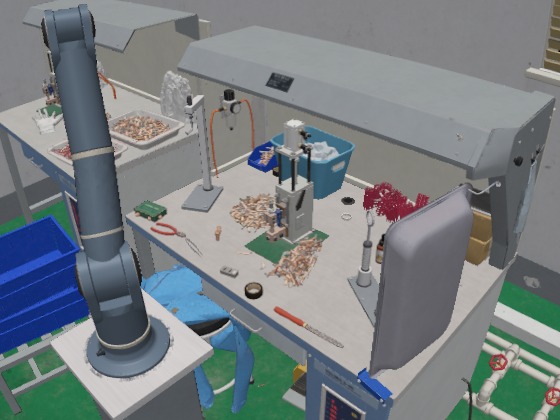

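View pics/top0.png

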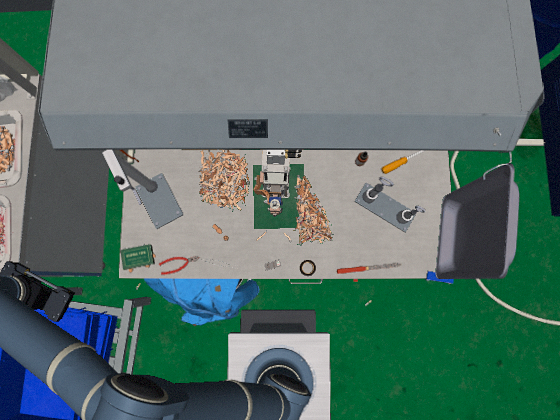

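View pics/wrist0.png

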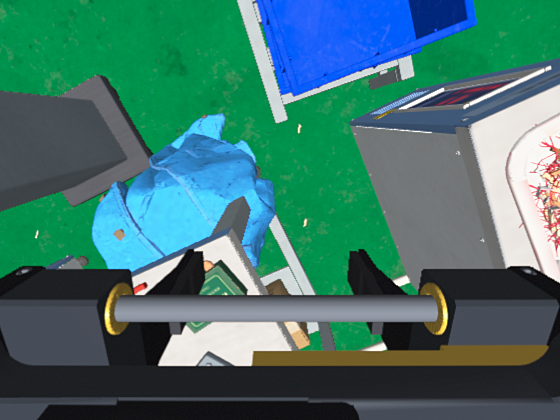

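Run:
```python
from h import *
s=cv2.imread("pics/side0.png"); t=cv2.imread("pics/top0.png")
def crop(im,x0,y0,x1,y1,k): return cv2.resize(im[y0:y1,x0:x1],None,fx=k,fy=k,interpolation=cv2.INTER_CUBIC)
cv2.imwrite("pics/c1.png",crop(s,340,170,440,310,4))
cv2.imwrite("pics/c2.png",crop(s,170,80,340,260,3))
cv2.imwrite("pics/c3.png",crop(t,340,150,440,240,6))
cv2.imwrite("pics/c4.png",crop(t,90,140,340,280,3))
```

```text
(no output)
```

View pics/c1.png

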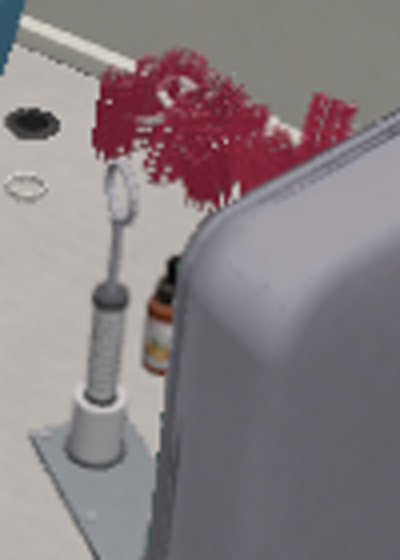

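View pics/c2.png

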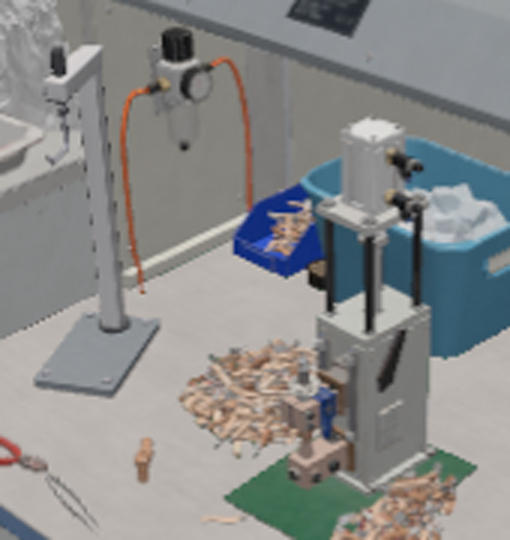

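View pics/c3.png

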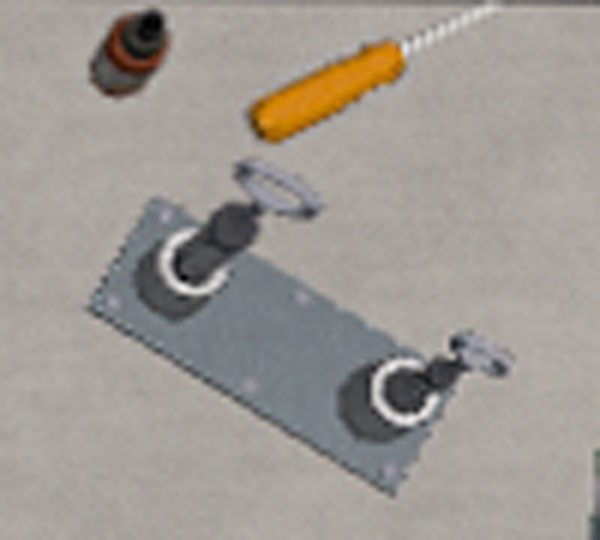

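View pics/c4.png

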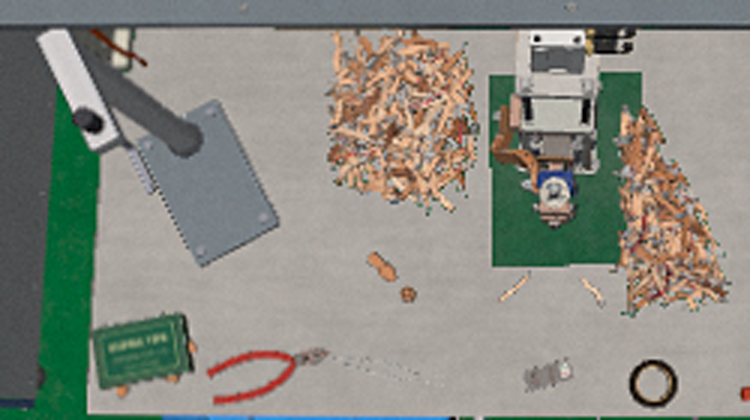

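Run:
```python
from h import *
s=cv2.imread("pics/side0.png"); t=cv2.imread("pics/top0.png")
def crop(im,x0,y0,x1,y1,k): return cv2.resize(im[y0:y1,x0:x1],None,fx=k,fy=k,interpolation=cv2.INTER_CUBIC)
a=crop(s,170,90,230,140,10); cv2.imwrite("pics/d1.png",a)
cv2.imwrite("pics/d2.png",crop(t,95,145,165,205,10))
ps=optics.snapshot("side");pt=optics.snapshot("top")
print("ring",tri(ray(ps,370.3,218.8),ray(pt,386.3,181.3)))
for n,uv in dict(fl=(98,308),fr=(393,495),bl=(155,198),cupL=(195,262),cupR=(405,390)).items():
    o,d=ray(pt,uv[0]/6+340-.4,uv[1]/6+150-.4)
    for z in (10,60): print(n,z,np.round(o+d*(z-o[2])/d[2],1))
for n,uv in dict(a=(205,265),b=(278,225),c=(218,100)).items():
    o,d=ray(pt,uv[0]/3+90-.3,uv[1]/3+140-.3); print(n,np.round(o+d*(14-o[2])/d[2],1))
for u in (200,380):
    o,d=ray(pt,u,149)
    for z in(500,700): print("hood",z,np.round(o+d*(z-o[2])/d[2],1))
# hood from both
for u,v in ((187,65),(470,185)):
    o,d=ray(ps,u,v)
    for z in(400,500,600,700): print("hoodS",z,np.round(o+d*(z-o[2])/d[2],1))
```

```text
ring (array([ 588.65514807, -299.66131668,  225.69017068]), np.float64(0.5465614822118083))
fl 10 [ 573.  -255.4   10. ]
fl 60 [ 563.7 -245.5   60. ]
fr 10 [ 469.6 -414.    10. ]
fr 60 [ 464.3 -398.2   60. ]
bl 10 [ 634.9 -289.2   10. ]
bl 60 [ 623.3 -278.    60. ]
cupL 10 [ 598.8 -310.1   10. ]
cupL 60 [ 588.6 -298.1   60. ]
cupR 10 [ 527.5 -423.6   10. ]
cupR 60 [ 519.9 -407.4   60. ]
a [482.6 390.3  14. ]
b [526.4 312.5  14. ]
c [666.1 384.7  14. ]
hood 500 [594.2 169.  500. ]
hood 700 [530.6 130.7 700. ]
hood 500 [ 595. -214.  500.]
hood 700 [ 531.2 -161.2  700. ]
hoodS 400 [747.9 643.7 400. ]
hoodS 500 [557.3 379.  500. ]
hoodS 600 [366.8 114.3 600. ]
hoodS 700 [ 176.2 -150.4  700. ]
hoodS 400 [ 630.  -526.5  400. ]
hoodS 500 [ 459.9 -588.2  500. ]
hoodS 600 [ 289.8 -650.   600. ]
hoodS 700 [ 119.6 -711.8  700. ]
```

View pics/d1.png

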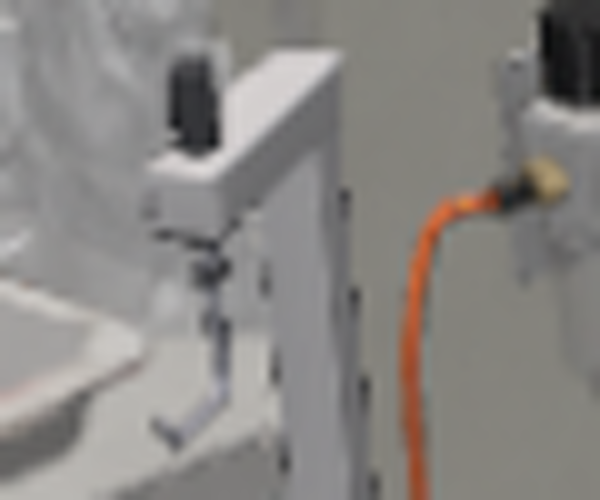

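View pics/d2.png

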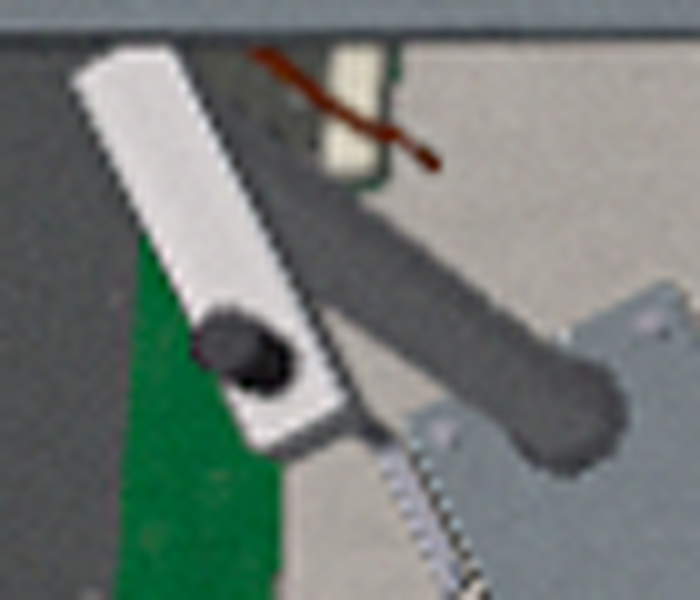

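```bash
python3 -m crank '[[-0.02,-0.04,0.1,0,0,0,0],[-0.035,-0.073,0.09,0,0,0,0],[-0.035,-0.073,0.09,0,0,0,0],[-0.035,-0.073,0.09,0,0,0,0],[-0.04,-0.08,0.09,0,0,0,0],[-0.04,-0.08,0.09,0,0,0,0]]' 20
python3 - <<'E'
from h import *
from scipy.spatial.transform import Rotation as R
s=readout.read_state(); q=s["tcp_rot"]; print(s["t"],s["position"],s["joints"].round(3)); print(R.from_quat(np.roll(q,-1)).as_matrix().round(3))
E
```

```text
t: 1.9
position: [203.5, 437.4, 461.3]
tcp_rot: [0.69, 0.152, 0.69, -0.157]
ft_force: [0.8, -0.4, 0.2]
grip_width: 86.6
1.9 [203.45395704 437.39340877 461.25412286] [-1.16   0.034 -0.065  1.607  0.002  1.508 -0.095]
[[-0.003  0.427  0.904]
 [-0.007  0.904 -0.427]
 [-1.    -0.007  0.   ]]
```

```bash
python3 -m crank '[[0.125,-0.068,0,0,0,0,0],[0.116,-0.082,0,0,0,0,0],[0.106,-0.095,0,0,0,0,0],[0.094,-0.107,0,0,0,0,0],[0.08,-0.118,0,0,0,0,0],[0.066,-0.126,0,0,0,0,0],[0.051,-0.133,0,0,0,0,0],[0.034,-0.138,0,0,0,0,0]]'
python3 -c "
from h import *
print(readout.read_state()['joints'].round(3))"
```

```text
t: 2.9
position: [474.9, 81.7, 467.5]
tcp_rot: [0.692, 0.153, 0.69, -0.147]
ft_force: [1.8, -0.1, 0.4]
grip_width: 86.8
[-0.656  0.004  0.407  1.624 -0.007  1.507  0.895]
```

```bash
python3 -m crank '[[0.018,-0.141,0,0,0,0,0],[0.001,-0.142,0,0,0,-0.1,0],[-0.016,-0.142,0,-0.15,-0.24,-0.1,0],[-0.04,-0.139,-0.02,-0.17,-0.28,0,0],[-0.05,-0.134,-0.04,-0.17,-0.28,0,0],[-0.064,-0.127,-0.06,-0.17,-0.28,0,0]]'
python3 - <<'E'
from h import *
from scipy.spatial.transform import Rotation as R
s=readout.read_state(); q=s["tcp_rot"]; print(s["t"],s["position"],s["joints"].round(3)); print(R.from_quat(np.roll(q,-1)).as_matrix().round(3))
p=optics.snapshot("wrist"); save(p,"wrist1")
for th in ["large_gauge","large_gauge_ring","small_gauge","gauge_stand"]:
        for r in optics.landmark_of(th,p)[:2]: print("  ",th,round(r["score"],2),np.round(r["point"],1))
E
```

```text
t: 3.65
position: [427.7, -239.5, 430.5]
tcp_rot: [0.857, 0.125, 0.443, -0.234]
ft_force: [-0.6, 0.5, -0.6]
grip_width: 86.9
3.65 [ 427.71761709 -239.45130481  430.49052599] [-0.206 -0.33   0.416  2.062  0.416  0.821  1.063]
[[ 0.499  0.512  0.7  ]
 [-0.29   0.859 -0.422]
 [-0.817  0.008  0.577]]
   large_gauge 0.55 [ 588.6 -298.1   15.2]
   large_gauge_ring 0.96 [ 587.  -293.9  227.2]
   small_gauge 0.9 [ 520.6 -404.9   11.9]
   small_gauge 0.48 [ 588.4 -300.4   16.4]
   gauge_stand 0.85 [ 550.  -349.    -2.4]
```

View pics/wrist1.png

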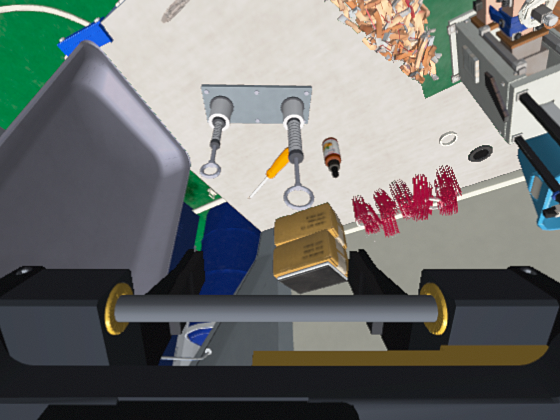

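```bash
python3 -m crank '[[0.04,-0.006,-0.118,-0.17,-0.28,0,0],[0.04,-0.006,-0.118,0,0,0,0],[0.04,-0.006,-0.118,0,0,0,0],[0.04,-0.006,-0.118,0,0,0,0],[0.04,-0.006,-0.118,0,0,0,0]]'
python3 - <<'E'
from h import *
from scipy.spatial.transform import Rotation as R
s=readout.read_state(); q=s["tcp_rot"]; print(s["t"],s["position"],s["joints"].round(3)); print(R.from_quat(np.roll(q,-1)).as_matrix().round(3))
p=optics.snapshot("wrist"); save(p,"wrist2")
for th in ["large_gauge","large_gauge_ring","small_gauge","gauge_stand"]:
        for r in optics.landmark_of(th,p)[:1]: print("  ",th,round(r["score"],2),np.round(r["point"],1))
E
```

```text
t: 4.53
position: [506.2, -241.9, 260.1]
tcp_rot: [0.888, 0.092, 0.372, -0.252]
ft_force: [-0.0, -1.8, -0.3]
grip_width: 87.1
4.525 [ 506.2073452  -241.9449409   260.07832117] [0.23  0.02  0.025 2.309 1.337 0.225 0.049]
[[ 0.595  0.517  0.615]
 [-0.38   0.856 -0.351]
 [-0.708 -0.025  0.706]]
   large_gauge_ring 0.77 [ 585.9 -292.8  225.3]
   gauge_stand 0.87 [ 552.4 -351.2   -3.2]
```

View pics/wrist2.png

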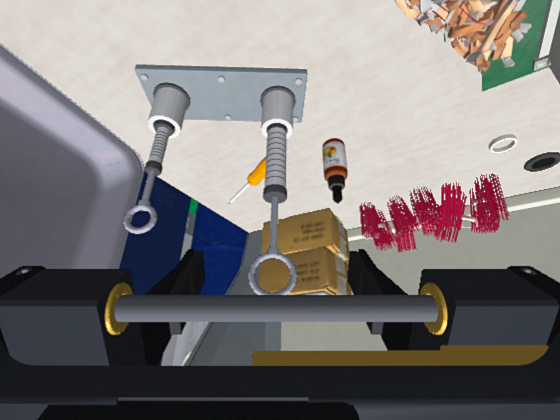

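```bash
python3 -m crank '[[0,-0.01,-0.06,0,0,0,0],[0,-0.01,-0.06,0,0,0,0],[0.01,-0.01,-0.06,0,0,0,0],[0.01,0,-0.04,0,0,0,0]]'
cat > st.py <<'E'
from h import *
from scipy.spatial.transform import Rotation as R
s=readout.read_state(); q=s["tcp_rot"]; print(round(s["t"],2),s["position"].round(1),s["joints"].round(3),"F",s["ft_force"].round(1),"w",round(s["grip_width"],1)); M=R.from_quat(np.roll(q,-1)).as_matrix(); print("a",M[:,0].round(3),"y",M[:,1].round(3),"tilt",round(np.degrees(np.arccos(-M[2,0])),1),"azA",round(np.degrees(np.arctan2(M[1,0],M[0,0])),1),"azY",round(np.degrees(np.arctan2(M[1,1],M[0,1])),1))
E
python3 st.py
```

```text
t: 5.28
position: [517.3, -255.1, 188.4]
tcp_rot: [0.891, 0.091, 0.363, -0.255]
ft_force: [0.5, -0.3, -0.2]
grip_width: 87.2
5.28 [ 517.3 -255.1  188.4] [ 0.388  0.189 -0.121  2.36   2.247  0.298 -0.862] F [ 0.5 -0.3 -0.2] w 87.2
a [ 0.606 -0.388 -0.694] y [ 0.52   0.854 -0.023] tilt 46.0 azA -32.6 azY 58.6
```

```bash
python3 -m crank '[[0.045,-0.027,-0.055,0,0,0,0],[0.045,-0.027,-0.055,0,0,0,0],[0.045,-0.027,-0.055,0,0,0,0],[0.045,-0.027,-0.055,0,0,0,0],[0,0,0,0,0,0,0]]'
python3 st.py
python3 - <<'E'
from h import *
p=optics.snapshot("wrist"); save(p,"wrist3")
p=optics.snapshot("side"); save(p,"side3")
im=cv2.imread("pics/side3.png"); cv2.imwrite("pics/side3c.png",cv2.resize(im[140:320,280:460],None,fx=3.3,fy=3.3,interpolation=cv2.INTER_CUBIC))
E
```

```text
t: 5.9
position: [597.9, -299.6, 106.8]
tcp_rot: [0.894, 0.086, 0.357, -0.256]
ft_force: [-0.0, 0.5, -0.3]
grip_width: 87.3
5.9 [ 597.9 -299.6  106.8] [ 0.496  0.48  -0.214  2.219  2.501  0.446 -1.052] F [-0.   0.5 -0.3] w 87.3
a [ 0.615 -0.396 -0.682] y [ 0.519  0.854 -0.028] tilt 47.0 azA -32.8 azY 58.7
```

View pics/wrist3.png

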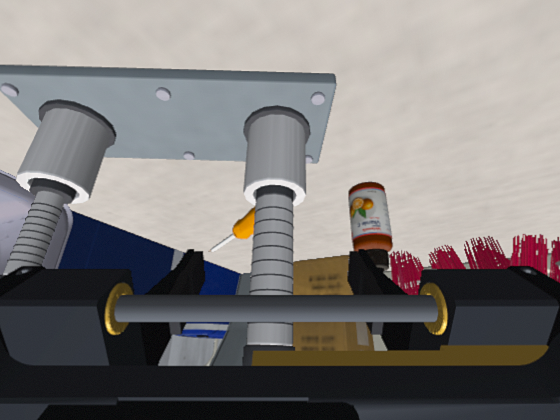

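View pics/side3c.png

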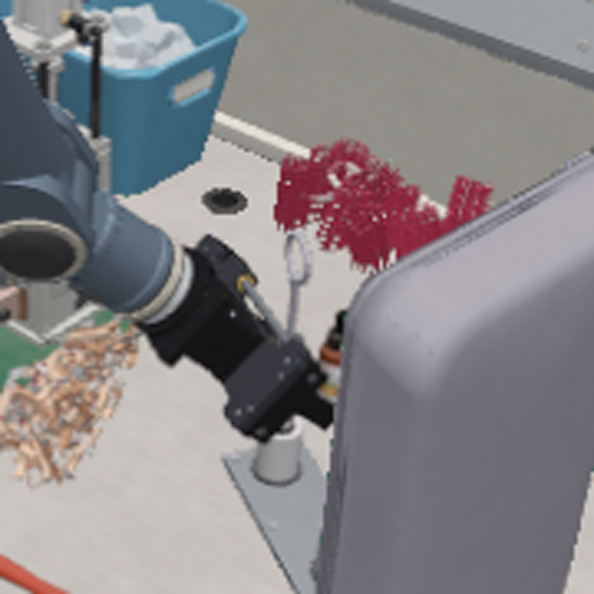

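```bash
python3 -m crank '[[-0.022,0.002,-0.012,0,0,0,0],[0,0,0,0,0,0,0]]'
python3 st.py
python3 -m crank '[[0,0,0,0,0,0,1],[0,0,0,0,0,0,1],[0,0,0,0,0,0,1],[0,0,0,0,0,0,1],[0,0,0,0,0,0,1],[0,0,0,0,0,0,1]]' 30; python3 st.py
```

```text
t: 6.25
position: [587.6, -297.1, 105.4]
tcp_rot: [0.895, 0.085, 0.355, -0.255]
ft_force: [-0.3, -0.2, -0.4]
grip_width: 87.2
6.25 [ 587.6 -297.1  105.4] [ 0.513  0.475 -0.23   2.244  2.525  0.467 -1.071] F [-0.3 -0.2 -0.4] w 87.2
a [ 0.617 -0.396 -0.68 ] y [ 0.517  0.855 -0.028] tilt 47.2 azA -32.7 azY 58.8
t: 7.0
position: [587.5, -297.3, 106.7]
tcp_rot: [0.895, 0.085, 0.354, -0.255]
ft_force: [0.5, -1.3, -0.3]
grip_width: 35.1
7.0 [ 587.5 -297.3  106.7] [ 0.513  0.473 -0.229  2.244  2.525  0.466 -1.071] F [ 0.5 -1.3 -0.3] w 35.1
a [ 0.618 -0.397 -0.678] y [ 0.518  0.855 -0.029] tilt 47.3 azA -32.7 azY 58.8
```

```bash
python3 -m crank '[[0,0,0,0,0,0,1],[0,0,0,0,0,0,1],[0,0,0,0,0,0,1],[0,0,0,0,0,0,1]]' 30; python3 st.py
python3 - <<'E'
from h import *
p=optics.snapshot("wrist"); save(p,"wrist4")
E
```

```text
t: 7.5
position: [587.8, -296.8, 106.6]
tcp_rot: [0.896, 0.085, 0.355, -0.255]
ft_force: [1.5, 0.4, -0.8]
grip_width: 21.1
7.5 [ 587.8 -296.8  106.6] [ 0.513  0.473 -0.23   2.244  2.525  0.466 -1.071] F [ 1.5  0.4 -0.8] w 21.1
a [ 0.619 -0.396 -0.679] y [ 0.517  0.856 -0.028] tilt 47.3 azA -32.6 azY 58.9
```

View pics/wrist4.png

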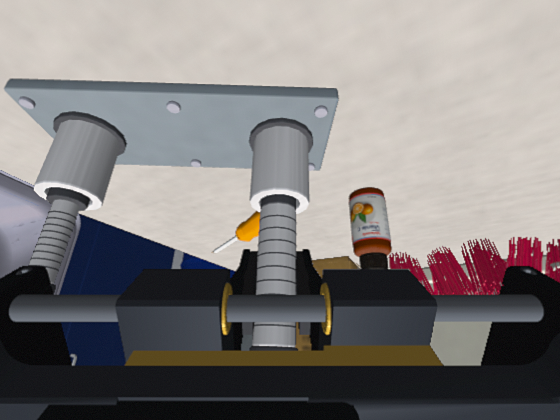

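```bash
python3 -m crank '[[0,0,0.03,0,0,0,1],[0,0,0.04,0,0,0,1],[0,0,0.05,0,0,0,1],[0,0,0.05,0,0,0,1],[0,0,0.05,0,0,0,1]]'; python3 st.py
python3 - <<'E'
from h import *
p=optics.snapshot("side"); save(p,"side5")
for th in ["large_gauge","large_gauge_ring"]:
        for r in optics.landmark_of(th,p)[:1]: print("  ",th,round(r["score"],2),np.round(r["point"],1))
im=cv2.imread("pics/side5.png"); cv2.imwrite("pics/side5c.png",cv2.resize(im[140:320,280:460],None,fx=3.3,fy=3.3,interpolation=cv2.INTER_CUBIC))
E
```

```text
t: 8.18
position: [585.7, -295.9, 196.5]
tcp_rot: [0.895, 0.087, 0.357, -0.254]
ft_force: [-0.2, -0.9, -1.0]
grip_width: 21.0
8.18 [ 585.7 -295.9  196.5] [ 0.355  0.283 -0.035  2.204  2.241  0.239 -0.812] F [-0.2 -0.9 -1. ] w 21.0
a [ 0.616 -0.393 -0.683] y [ 0.517  0.856 -0.026] tilt 46.9 azA -32.5 azY 58.9
   large_gauge 0.86 [ 587.5 -295.7  100.2]
   large_gauge_ring 0.77 [ 583.4 -297.6  315.8]
```

View pics/side5c.png

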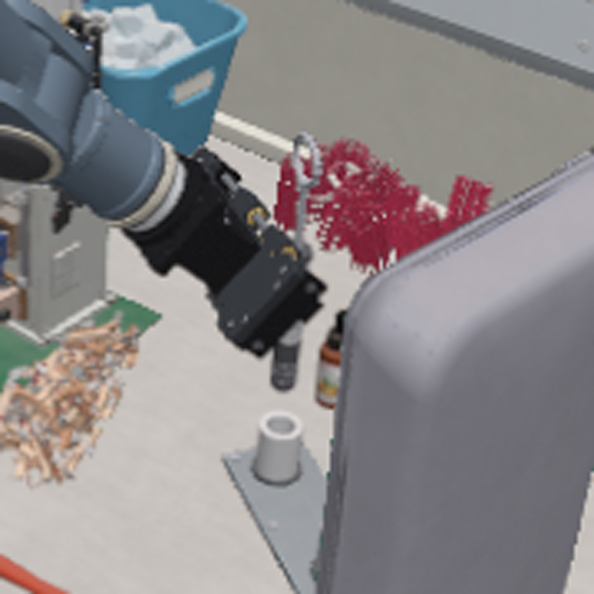

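Run:
```python
from h import *
ps=optics.snapshot("side");pt=optics.snapshot("top"); save(pt,"top5")
def at(p,u,v,z):
    o,d=ray(p,u,v); return np.round(o+d*(z-o[2])/d[2],0)
print("colfront base",at(ps,290,243,0), at(ps,312,230,0), at(ps,277,231,0))
for z in(100,150,200,250,300): print(z,"vise front top",at(pt,275,216,z),"side vise",at(ps,271,213,z))
print("cyl top", tri(ray(ps,293,121),ray(pt,279,155)), [at(ps,281,150,z) for z in (250,300,350)])
for th in ["large_gauge","large_gauge_ring"]:
        for p in(ps,pt):
          for r in optics.landmark_of(th,p)[:1]: print("  ",th,round(r["score"],2),np.round(r["point"],1))
im=cv2.imread("pics/top5.png"); cv2.imwrite("pics/top5c.png",cv2.resize(im[130:300,230:430],None,fx=4,fy=3.5,interpolation=cv2.INTER_CUBIC))
```

```text
colfront base [592. -15.  -0.] [691. -21.   0.] [611.  59.  -0.]
100 vise front top [510.  11. 100.] side vise [568.  41. 100.]
150 vise front top [502.  11. 150.] side vise [515. -12. 150.]
200 vise front top [495.  10. 200.] side vise [463. -64. 200.]
250 vise front top [488.  10. 250.] side vise [ 410. -117.  250.]
300 vise front top [480.  10. 300.] side vise [ 358. -170.  300.]
cyl top (array([614.36014011,  -2.13854972, 400.70699027]), np.float64(8.650143379540697)) [array([683., 105., 250.]), array([612.,  37., 300.]), array([540., -31., 350.])]
   large_gauge 0.69 [ 586.8 -295.9  102.9]
   large_gauge 0.51 [ 583.7 -293.4   97.4]
   large_gauge_ring 0.87 [ 585.8 -297.2  317. ]
   large_gauge_ring 0.45 [ 584.1 -299.8  315.7]
```

View pics/top5c.png

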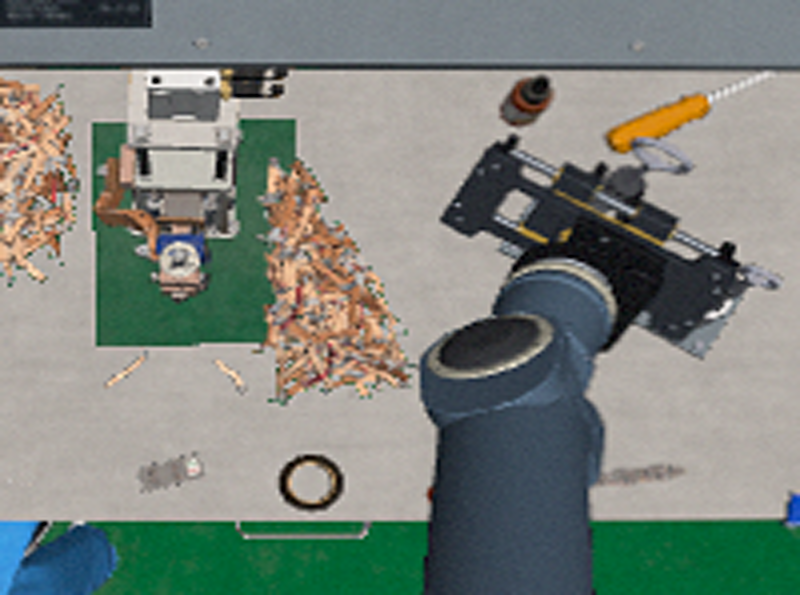

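```bash
python3 -m crank '[[-0.04,0.02,0.05,0,0,0,1],[-0.077,0.038,0.077,0,0,0,1],[-0.077,0.038,0.077,0,0,0,1],[-0.077,0.038,0.077,0,0,0,1],[-0.077,0.038,0.077,0,0,0,1]]'; python3 st.py
```

```text
t: 9.25
position: [478.5, -249.4, 299.8]
tcp_rot: [0.891, 0.087, 0.362, -0.261]
ft_force: [0.5, -0.5, -1.4]
grip_width: 21.1
9.25 [ 478.5 -249.4  299.8] [ 0.566 -0.071 -0.268  2.299  1.004  0.231  0.409] F [ 0.5 -0.5 -1.4] w 21.1
a [ 0.602 -0.402 -0.69 ] y [ 0.527  0.849 -0.034] tilt 46.4 azA -33.7 azY 58.2
```

```bash
python3 -m crank '[[-0.02,0.12,0.06,0,0,0.2,1],[-0.02,0.12,0.06,0,0,0.2,1],[0.033,0.124,0,0,0,0.2,1],[0.02,0.126,0,0,0,0.2,1]]'; python3 st.py
```

```text
t: 9.75
position: [482.3, -68.6, 340.4]
tcp_rot: [0.923, 0.014, 0.374, -0.087]
ft_force: [0.3, -0.3, -0.7]
grip_width: 21.3
9.75 [482.3 -68.6 340.4] [ 0.204 -0.239 -0.218  2.321  0.431  0.292  1.021] F [ 0.3 -0.3 -0.7] w 21.3
a [ 0.705 -0.151 -0.693] y [ 0.172  0.984 -0.039] tilt 46.1 azA -12.1 azY 80.1
```

```bash
python3 -m crank '[[0.01,0.128,0.01,0,0,0.2,1],[-0.005,0.128,0,0,0,0.2,1],[-0.02,0.128,0,0,0,0.2,1],[-0.033,0.124,0,0,0,0.2,1],[-0.046,0.119,0,0,0,0.2,1],[-0.058,0.114,0,0,0,0.2,1]]'; python3 st.py
```

```text
t: 10.5
position: [416.4, 234.8, 339.2]
tcp_rot: [0.901, -0.109, 0.366, 0.208]
ft_force: [1.5, 0.5, -1.4]
grip_width: 21.3
10.5 [416.4 234.8 339.2] [-0.254 -0.255 -0.379  2.318  0.243  0.296  1.196] F [ 1.5  0.5 -1.4] w 21.3
a [ 0.646  0.295 -0.704] y [-0.454  0.89  -0.043] tilt 45.3 azA 24.6 azY 117.0
```

```bash
python3 -m crank '[[0.018,0.047,-0.07,0.05,-0.05,0.05,1],[0.018,0.047,-0.086,0,0,0,1],[0.018,0.047,-0.086,0,0,0,1],[0.018,0.047,-0.086,0,0,0,1],[0.018,0.047,-0.086,0,0,0,1]]'; python3 st.py
python3 - <<'E'
from h import *
for n in("side","top","wrist"):
    p=optics.snapshot(n); save(p,n+"6")
    for th in ["large_gauge","large_gauge_ring","hook_seat"]:
          for r in optics.landmark_of(th,p)[:1]: print(n,th,round(r["score"],2),np.round(r["point"],1))
def crop(n,o,x0,y0,x1,y1,k): im=cv2.imread(f"pics/{n}.png");cv2.imwrite(f"pics/{o}.png",cv2.resize(im[y0:y1,x0:x1],None,fx=k,fy=k,interpolation=cv2.INTER_CUBIC))
crop("side6","side6c",120,90,240,200,5); crop("top6","top6c",90,140,200,240,6)
E
```

```text
t: 11.12
position: [442.5, 274.3, 244.3]
tcp_rot: [0.905, -0.119, 0.36, 0.193]
ft_force: [0.5, -0.1, -2.2]
grip_width: 21.3
11.12 [442.5 274.3 244.3] [-0.224  0.011 -0.577  2.378  1.564  0.304 -0.188] F [ 0.5 -0.1 -2.2] w 21.3
a [ 0.666  0.263 -0.698] y [-0.434  0.898 -0.076] tilt 45.7 azA 21.5 azY 115.8
side large_gauge 0.62 [443.2 266.2 151.1]
side large_gauge_ring 0.57 [439.6 281.6 362.1]
side hook_seat 0.49 [532.  372.6 285.9]
top large_gauge 0.51 [439.3 269.2 151.5]
top large_gauge_ring 0.43 [443.4 281.8 365. ]
top hook_seat 0.63 [531.  373.6 288.9]
wrist large_gauge 0.82 [444.  264.1 154.9]
```

View pics/side6c.png

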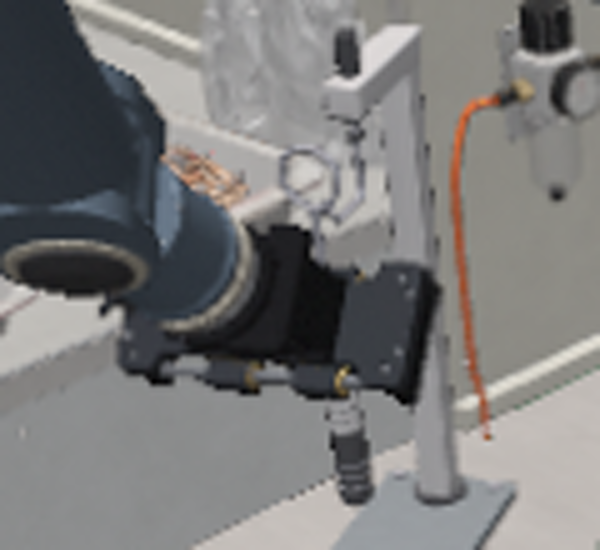

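View pics/top6c.png

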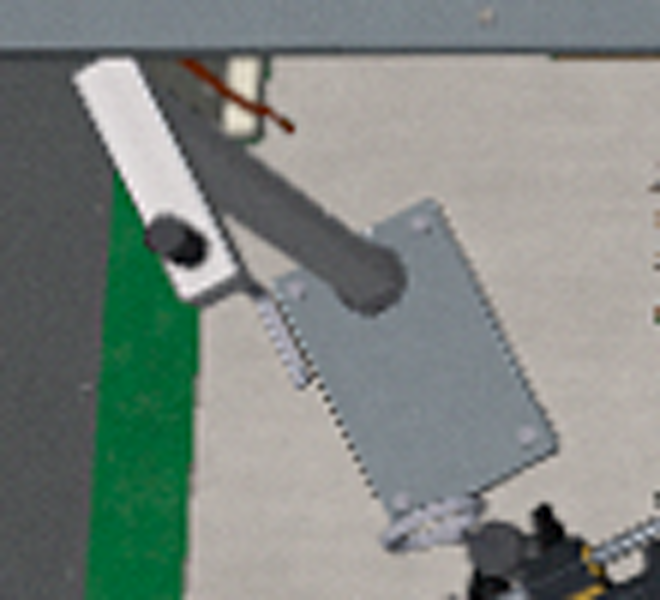

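View pics/wrist6.png

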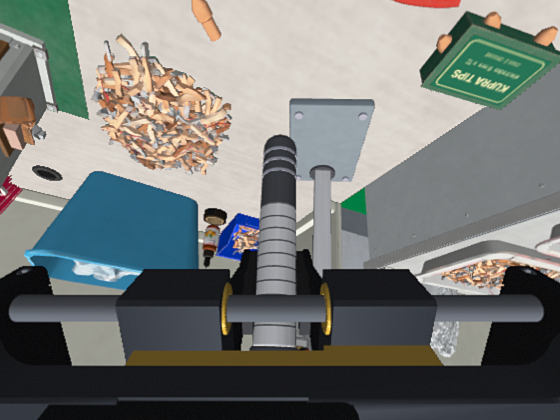

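```bash
python3 -m crank '[[0.01,0.045,-0.06,0.05,0,0.04,1],[0.01,0.045,-0.06,0.05,0,0.04,1],[0.01,0.045,-0.06,0,0,0,1],[0,0,0,0,0,0,1]]'; python3 st.py
```

```text
t: 12.22
position: [455.5, 328.3, 175.8]
tcp_rot: [0.905, -0.102, 0.35, 0.22]
ft_force: [-0.4, 0.5, -1.5]
grip_width: 21.3
12.22 [455.5 328.3 175.8] [-0.282  0.255 -0.628  2.386  2.111  0.492 -0.747] F [-0.4  0.5 -1.5] w 21.3
a [ 0.657  0.327 -0.679] y [-0.47   0.882 -0.03 ] tilt 47.2 azA 26.5 azY 118.0
```

Run:
```python
from h import *
for n in("side","top"):
    p=optics.snapshot(n); save(p,n+"7")
    for th in ["large_gauge","large_gauge_ring","hook_seat"]:
          for r in optics.landmark_of(th,p)[:1]: print(n,th,round(r["score"],2),np.round(r["point"],1), np.round(proj(p,r["point"]),1))
def crop(n,o,x0,y0,x1,y1,k): im=cv2.imread(f"pics/{n}.png");cv2.imwrite(f"pics/{o}.png",cv2.resize(im[y0:y1,x0:x1],None,fx=k,fy=k,interpolation=cv2.INTER_CUBIC))
crop("side7","side7c",160,95,230,165,8); crop("top7","top7c",100,165,180,225,9)
```

```text
side large_gauge 0.62 [455.6 329.9  78.7] [184.8 199.5]
side large_gauge_ring 0.73 [455.8 327.6 295.9] [177.6 140.2]
side hook_seat 0.45 [531.8 375.2 286.5] [187.9 130.8]
top large_gauge 0.56 [458.  331.   85.8] [170.3 233.3]
top large_gauge_ring 0.44 [456.8 325.5 301.9] [151.1 224.9]
top hook_seat 0.47 [534.7 372.7 283. ] [137.  196.3]
```

View pics/side7c.png

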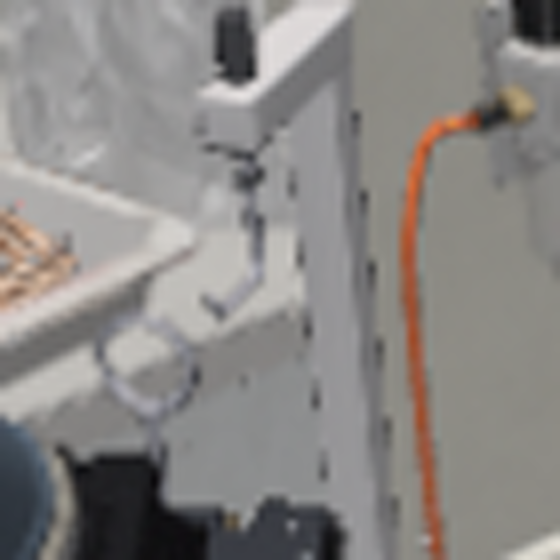

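View pics/top7c.png

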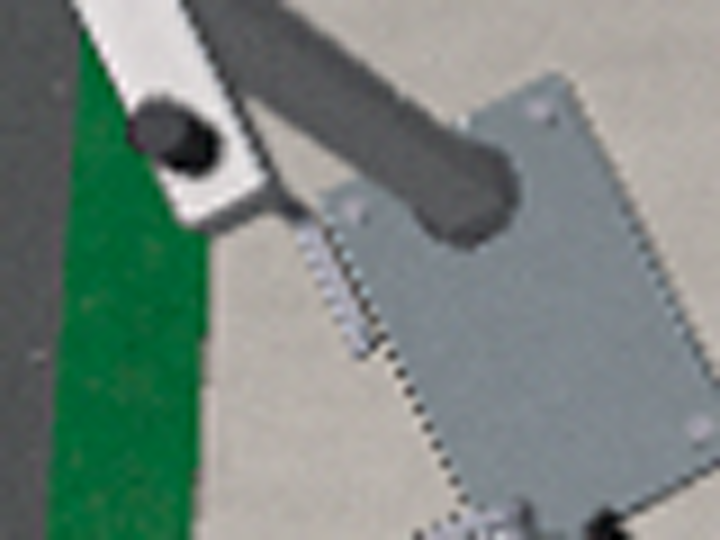

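```bash
cat > ov.py <<'E'
from h import *
import sys
def hookpts(seat,yaw,dz=0):
    c,s=np.cos(np.radians(yaw)),np.sin(np.radians(yaw)); hx=np.array([c,s,0])
    P=[(-23,12.5),(-23,6),(-21,2),(-17,0),(0,0),(18,0),(21,3),(22,8),(22,40)]
    return [np.array(seat)+hx*x+np.array([0,0,z]) for x,z in P]
def ringpts(c,azY,r,lean=None):
    az=np.radians(azY); y=np.array([np.cos(az),np.sin(az),0]); z=np.array([0,0,1.])
    return [np.array(c)+r*(np.cos(t)*y+np.sin(t)*z) for t in np.linspace(0,2*np.pi,37)]
def overlay(p,box,k,out,hook=None,rings=[]):
    x0,y0,x1,y1=box; im=cv2.cvtColor(p["color"],cv2.COLOR_RGB2BGR)[y0:y1,x0:x1]
    im=cv2.resize(im,None,fx=k,fy=k,interpolation=cv2.INTER_CUBIC); raw=im.copy()
    def T(X): u,v=proj(p,X); return (int(round((u-x0+.5)*k)),int(round((v-y0+.5)*k)))
    for pts,col in ([(hook,(0,0,255))] if hook else [])+[(r,(0,200,0)) for r in rings]:
        cv2.polylines(im,[np.array([T(X) for X in pts])],False,col,1)
    cv2.imwrite(out,np.hstack([raw,im]))
E
python3 - <<'E'
from ov import *
h=hookpts((531.5,373,285.5),28.6); r=[ringpts((455.5,327.5,298),118,19)]
overlay(optics.snapshot("side"),(165,100,215,165),8,"pics/o1.png",h,r)
overlay(optics.snapshot("top"),(110,180,165,235),7,"pics/o2.png",h,r)
E
```

```text
(no output)
```

View pics/o1.png

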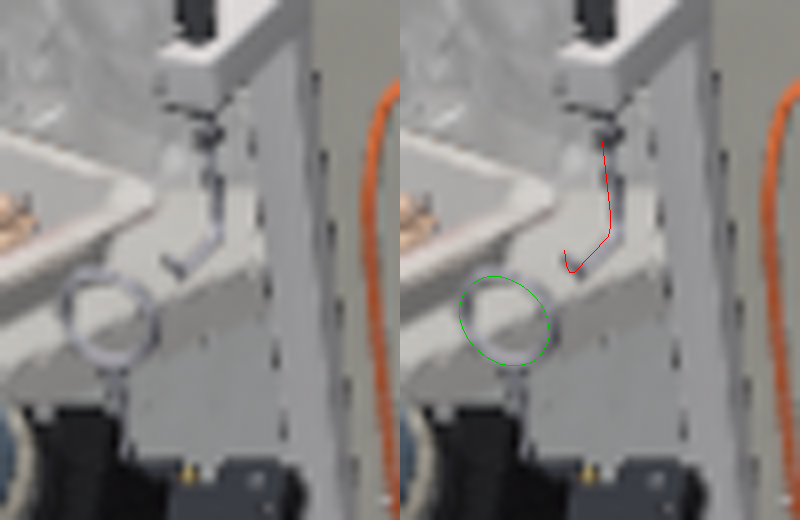

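View pics/o2.png

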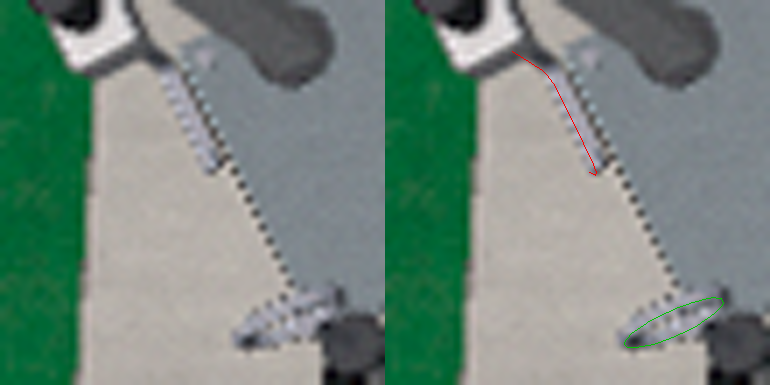

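```bash
python3 -m crank '[[0.028,0.018,-0.007,0,0,0,1],[0.028,0.018,-0.006,0,0,0,1],[0.028,0.018,-0.006,0,0,0,1],[0,0,0,0,0,0,1]]'; python3 st.py
python3 - <<'E'
from ov import *
s=readout.read_state()["position"]; c=s+np.array([1,-1,122]); print(c)
S=np.array((531.5,371.3,285.5)); hx=np.array([.878,.479,0]); hy=np.array([-.479,.878,0]); print("rel",(c-S)@hx,(c-S)@hy,c[2]-S[2])
h=hookpts(S,28.6); r=[ringpts(c,118,19)]
overlay(optics.snapshot("side"),(165,100,215,165),8,"pics/o3.png",h,r)
overlay(optics.snapshot("top"),(110,180,165,235),7,"pics/o4.png",h,r)
E
```

```text
t: 13.22
position: [493.4, 350.8, 170.6]
tcp_rot: [0.906, -0.101, 0.348, 0.219]
ft_force: [0.1, -0.0, -1.6]
grip_width: 21.2
13.22 [493.4 350.8 170.6] [-0.295  0.328 -0.6    2.305  2.111  0.503 -0.702] F [ 0.1 -0.  -1.6] w 21.2
a [ 0.663  0.326 -0.674] y [-0.467  0.884 -0.031] tilt 47.6 azA 26.2 azY 117.8
[494.40559309 349.75480125 292.58496924]
rel -42.88903946957011 -1.1484635932523233 7.08496923975531
```

View pics/o3.png

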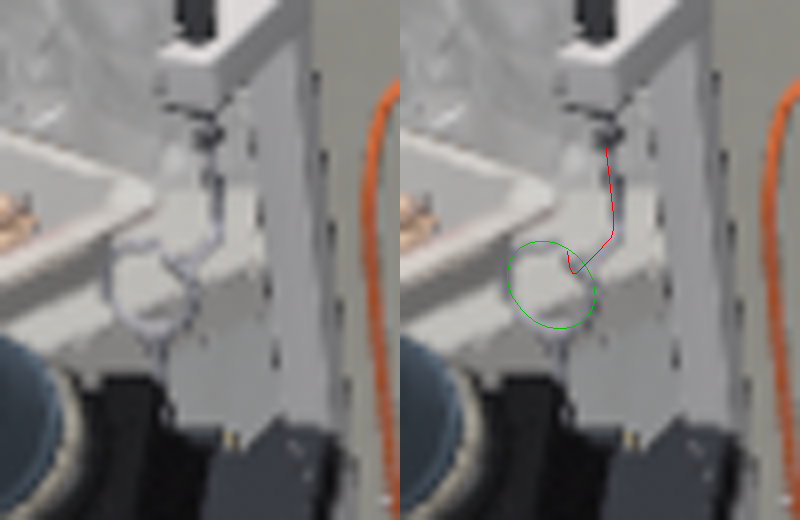

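View pics/o4.png

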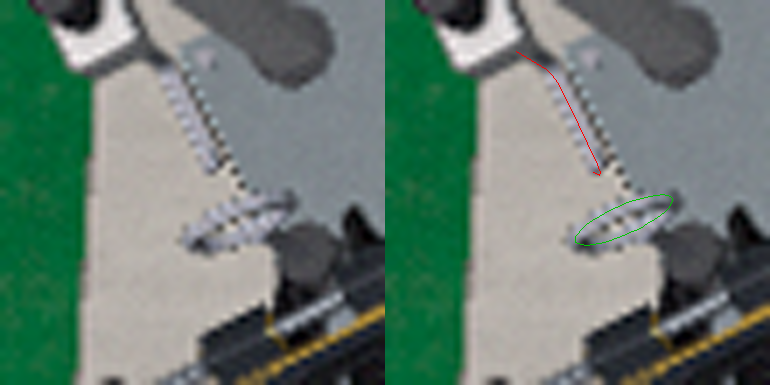

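```bash
python3 -m crank '[[0.0235,0.0135,-0.003,0,0,0,1],[0.0235,0.0135,-0.002,0,0,0,1]]'; python3 st.py
python3 - <<'E'
from ov import *
s=readout.read_state()["position"]; c=s+np.array([1,-1,122])
S=np.array((531.5,371.3,285.5)); hx=np.array([.878,.479,0]); hy=np.array([-.479,.878,0]); print("rel",(c-S)@hx,(c-S)@hy,c[2]-S[2])
h=hookpts(S,28.6); r=[ringpts(c,118,19)]
overlay(optics.snapshot("side"),(165,100,215,165),8,"pics/o5.png",h,r)
E
```

```text
t: 13.58
position: [511.2, 361.0, 168.1]
tcp_rot: [0.906, -0.102, 0.348, 0.219]
ft_force: [-0.5, 0.0, -1.9]
grip_width: 21.2
13.57 [511.2 361.  168.1] [-0.302  0.359 -0.583  2.264  2.103  0.496 -0.671] F [-0.5  0.  -1.9] w 21.2
a [ 0.662  0.326 -0.675] y [-0.468  0.883 -0.032] tilt 47.5 azA 26.2 azY 117.9
rel -22.369091402339723 -0.6652531653821079 4.624252766242989
```

View pics/o5.png

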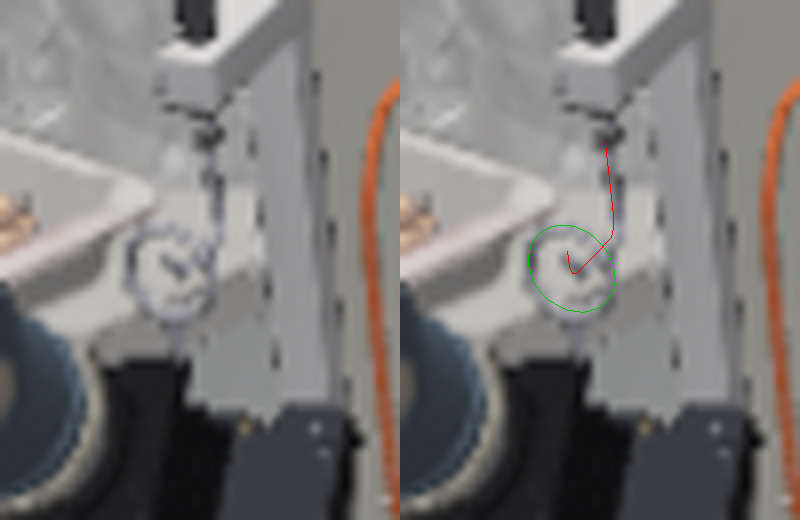

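```bash
python3 -m crank '[[0.0235,0.0135,0,0,0,0,1],[0.0235,0.0135,0,0,0,0,1],[0,0,0,0,0,0,1]]'; python3 st.py
python3 - <<'E'
from ov import *
s=readout.read_state()["position"]; c=s+np.array([1,-1,122])
S=np.array((531.5,371.3,285.5)); hx=np.array([.878,.479,0]); hy=np.array([-.479,.878,0]); print("rel",(c-S)@hx,(c-S)@hy,c[2]-S[2])
h=hookpts(S,28.6); r=[ringpts(c,118,19)]
overlay(optics.snapshot("side"),(165,100,215,165),8,"pics/o6.png",h,r)
overlay(optics.snapshot("top"),(110,180,165,235),7,"pics/o7.png",h,r)
E
```

```text
t: 14.0
position: [533.4, 373.4, 168.7]
tcp_rot: [0.906, -0.101, 0.347, 0.219]
ft_force: [-0.6, -0.5, -2.1]
grip_width: 21.2
14.0 [533.4 373.4 168.7] [-0.312  0.388 -0.561  2.213  2.083  0.484 -0.63 ] F [-0.6 -0.5 -2.1] w 21.2
a [ 0.663  0.326 -0.674] y [-0.467  0.884 -0.032] tilt 47.6 azA 26.2 azY 117.8
rel 3.0407271035117054 -0.45810374528152753 5.19444280845039
```

View pics/o6.png

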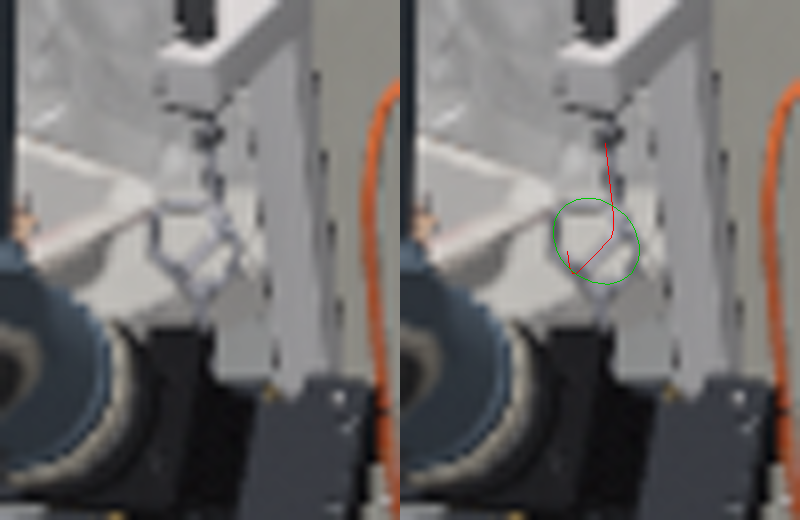

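View pics/o7.png

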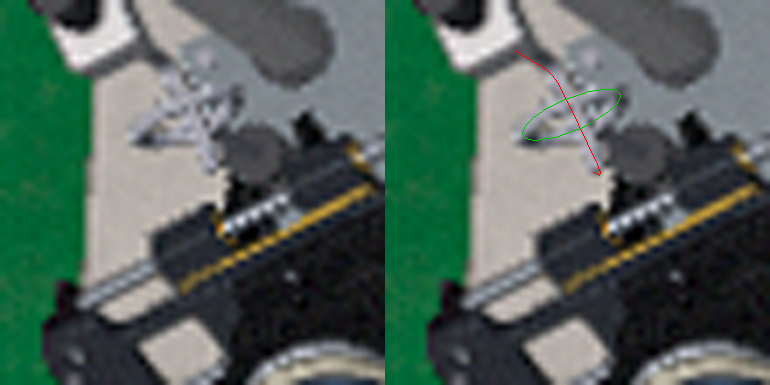

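```bash
python3 -m crank '[[0,0,-0.011,0,0,0,1],[0,0,-0.011,0,0,0,1],[0,0,-0.011,0,0,0,1],[0,0,-0.011,0,0,0,1],[0,0,0,0,0,0,1]]'; python3 st.py
```

```text
t: 14.72
position: [531.4, 372.5, 148.9]
tcp_rot: [0.906, -0.102, 0.348, 0.219]
ft_force: [0.1, -0.2, -0.8]
grip_width: 21.3
14.72 [531.4 372.5 148.9] [-0.302  0.43  -0.58   2.227  2.148  0.527 -0.686] F [ 0.1 -0.2 -0.8] w 21.3
a [ 0.661  0.326 -0.676] y [-0.468  0.883 -0.033] tilt 47.5 azA 26.2 azY 117.9
```

```bash
python3 - <<'E'
from h import *
p=optics.snapshot("side"); r=optics.landmark_of("hook_seat",p); print([(round(x["score"],2),np.round(x["point"],1)) for x in r[:2]]); r=optics.landmark_of("large_gauge_ring",p); print([(round(x["score"],2),np.round(x["point"],1)) for x in r[:2]])
E
python3 st.py
```

```text
[(0.49, array([529.8, 374.2, 285.4])), (0.27, array([527.3, 372.4, 268.8]))]
[(0.58, array([529. , 371.3, 269.7]))]
14.88 [531.6 372.6 149.6] [-0.302  0.429 -0.58   2.227  2.148  0.527 -0.685] F [ 0.2  0.4 -0.7] w 21.4
a [ 0.662  0.326 -0.675] y [-0.468  0.883 -0.032] tilt 47.6 azA 26.2 azY 117.9
```

```bash
python3 -m crank '[[0,0,-0.0095,0,0,0,1],[0,0,-0.0095,0,0,0,1],[0,0,-0.0095,0,0,0,1],[0,0,0,0,0,0,1]]'; python3 st.py
python3 - <<'E'
from ov import *
s=readout.read_state()["position"]
S=np.array((531.5,371.3,285.5))
p=optics.snapshot("side")
for th in("hook_seat","large_gauge_ring"):
  r=optics.landmark_of(th,p); print(th,[(round(x["score"],2),np.round(x["point"],1)) for x in r[:2]])
h=hookpts(S,28.6); h2=hookpts(S-[0,0,15],28.6)
overlay(p,(165,100,215,165),8,"pics/o8.png",h,[h2])
E
python3 st.py
```

```text
t: 15.38
position: [533.3, 373.5, 139.9]
tcp_rot: [0.907, -0.102, 0.345, 0.219]
ft_force: [0.1, -0.7, 3.2]
grip_width: 21.2
15.38 [533.3 373.5 139.9] [-0.297  0.456 -0.589  2.231  2.186  0.557 -0.716] F [ 0.1 -0.7  3.2] w 21.2
a [ 0.666  0.327 -0.671] y [-0.467  0.884 -0.033] tilt 47.9 azA 26.1 azY 117.9
hook_seat [(0.37, array([533.1, 371.8, 277.2]))]
large_gauge_ring [(0.71, array([528.1, 372.1, 258.5]))]
15.53 [533.2 373.5 140.2] [-0.297  0.456 -0.589  2.231  2.186  0.557 -0.716] F [0.7 0.2 2. ] w 21.3
a [ 0.666  0.327 -0.671] y [-0.467  0.883 -0.033] tilt 47.9 azA 26.2 azY 117.9
```

View pics/o8.png

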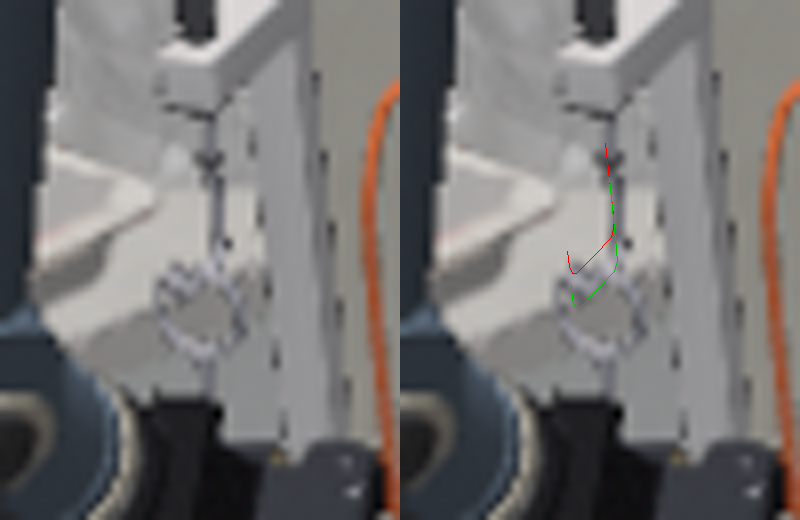

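```bash
python3 -m crank '[[0,0,-0.0045,0,0,0,1],[0,0,-0.0045,0,0,0,1],[0,0,0,0,0,0,1]]'; python3 st.py
cat > dip.py <<'E'
from h import *
import sys
a=cv2.imread("pics/side7.png")
p=optics.snapshot("side"); b=cv2.cvtColor(p["color"],cv2.COLOR_RGB2BGR)
k=8; A=cv2.resize(a[100:140,180:204],None,fx=k,fy=k,interpolation=cv2.INTER_CUBIC);B=cv2.resize(b[95:150,178:206],None,fx=k,fy=k,interpolation=cv2.INTER_CUBIC)
# collar template ~ side col 190.9,row 116.9
t=A[int(13.8*k):int(20*k),int(8*k):int(14.5*k)]
r=cv2.matchTemplate(B,t,cv2.TM_CCOEFF_NORMED); _,m,_,l=cv2.minMaxLoc(r)
dy=(l[1]/k+95)-(13.8+100); dx=(l[0]/k+178)-(188)
pr=np.array(proj(p,(540,377,320)))-np.array(proj(p,(540,377,305)))
print("score",round(m,2),"dpx",dx,dy,"px/15mm",-pr,"dip",round(-dy/pr[1]*15,1))
save(p,sys.argv[1])
E
python3 dip.py dipA; python3 st.py
```

```text
t: 15.9
position: [533.8, 373.8, 137.3]
tcp_rot: [0.907, -0.101, 0.344, 0.219]
ft_force: [0.4, -0.6, 3.4]
grip_width: 21.4
15.9 [533.8 373.8 137.3] [-0.296  0.464 -0.592  2.232  2.197  0.567 -0.725] F [ 0.4 -0.6  3.4] w 21.4
a [ 0.667  0.327 -0.669] y [-0.467  0.884 -0.034] tilt 48.0 azA 26.1 azY 117.9
score 0.76 dpx -1.25 -13.549999999999997 px/15mm [0.46429457 4.26311155] dip -47.7
15.95 [533.8 373.8 137.4] [-0.296  0.464 -0.592  2.232  2.197  0.567 -0.725] F [-0.7 -0.6  4. ] w 21.2
a [ 0.668  0.327 -0.669] y [-0.467  0.884 -0.034] tilt 48.0 azA 26.1 azY 117.9
```

Run:
```python
import cv2,numpy as np
k=8
def L(n): return cv2.cvtColor(cv2.imread(f"pics/{n}.png"),cv2.COLOR_BGR2GRAY)
def up(im,x0,y0,x1,y1): return cv2.resize(im[y0:y1,x0:x1],None,fx=k,fy=k,interpolation=cv2.INTER_CUBIC)
t=up(L("side7"),187,114,195,120)
for n in("side0","side6","dipA"):
    B=up(L(n),184,110,199,130); r=cv2.matchTemplate(B,t,cv2.TM_CCOEFF_NORMED);_,m,_,l=cv2.minMaxLoc(r)
    print(n,round(m,2),l[0]/k+184-187,l[1]/k+110-114,"dip",round((l[1]/k-4)/4.263*15,1))
```

```text
side0 0.99 0.0 0.0 dip 0.0
side6 0.99 0.0 0.0 dip 0.0
dipA 0.77 0.375 4.125 dip 14.5
```

```bash
python3 -m crank '[[0,0,-0.002,0,0,0,1],[0,0,-0.001,0,0,0,1]]'; python3 st.py; python3 -m crank '[[0,0,0.007,0,0,0,1],[0,0,0.007,0,0,0,1],[-0.001,0,0.007,0.01,0.01,0,1],[-0.002,-0.001,0.005,0.01,0.01,0,1],[0,0,0,0,0,0,1]]'; python3 st.py
```

```text
t: 16.2
position: [534.0, 374.0, 136.5]
tcp_rot: [0.908, -0.101, 0.344, 0.219]
ft_force: [-1.8, -0.5, 3.7]
grip_width: 21.5
16.2 [534.  374.  136.5] [-0.295  0.467 -0.593  2.232  2.201  0.57  -0.728] F [-1.8 -0.5  3.7] w 21.5
a [ 0.668  0.327 -0.668] y [-0.467  0.884 -0.034] tilt 48.1 azA 26.1 azY 117.8
t: 16.82
position: [530.9, 373.5, 145.9]
tcp_rot: [0.905, -0.096, 0.35, 0.222]
ft_force: [-0.1, -0.3, 0.2]
grip_width: 21.1
16.82 [530.9 373.5 145.9] [-0.288  0.439 -0.592  2.23   2.176  0.527 -0.714] F [-0.1 -0.3  0.2] w 21.1
a [ 0.657  0.336 -0.675] y [-0.469  0.883 -0.018] tilt 47.5 azA 27.1 azY 118.0
```

```bash
python3 -m crank '[[0,0,0.003,0,0,0,1],[0,0,0,0,0,0,1]]'; python3 st.py; python3 -m crank '[[0,0,0,0,0,0,0.7],[0,0,0,0,0,0,0.7],[0,0,0,0,0,0,0.7]]';python3 st.py
python3 - <<'E'
from h import *
p=optics.snapshot("side"); save(p,"side9"); p=optics.snapshot("wrist"); save(p,"wrist9")
im=cv2.imread("pics/side9.png"); cv2.imwrite("pics/side9c.png",cv2.resize(im[90:230,130:250],None,fx=4.2,fy=4.2,interpolation=cv2.INTER_CUBIC))
E
```

```text
t: 17.08
position: [530.6, 373.3, 146.7]
tcp_rot: [0.905, -0.096, 0.35, 0.223]
ft_force: [-0.4, 0.8, -0.5]
grip_width: 21.6
17.07 [530.6 373.3 146.7] [-0.289  0.436 -0.591  2.23   2.171  0.524 -0.711] F [-0.4  0.8 -0.5] w 21.6
a [ 0.656  0.336 -0.676] y [-0.47   0.883 -0.017] tilt 47.5 azA 27.1 azY 118.0
t: 17.45
position: [530.7, 372.6, 146.1]
tcp_rot: [0.905, -0.096, 0.351, 0.222]
ft_force: [-0.5, 0.6, 0.8]
grip_width: 26.0
17.45 [530.7 372.6 146.1] [-0.288  0.437 -0.59   2.23   2.171  0.524 -0.711] F [-0.5  0.6  0.8] w 26.0
a [ 0.656  0.334 -0.677] y [-0.468  0.883 -0.017] tilt 47.4 azA 27.0 azY 117.9
```

View pics/side9c.png

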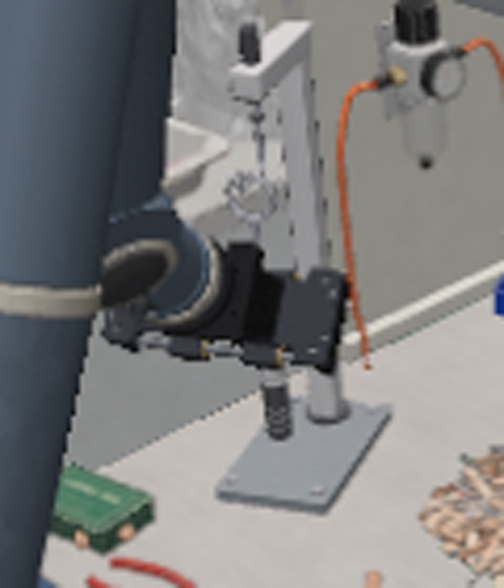

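View pics/wrist9.png

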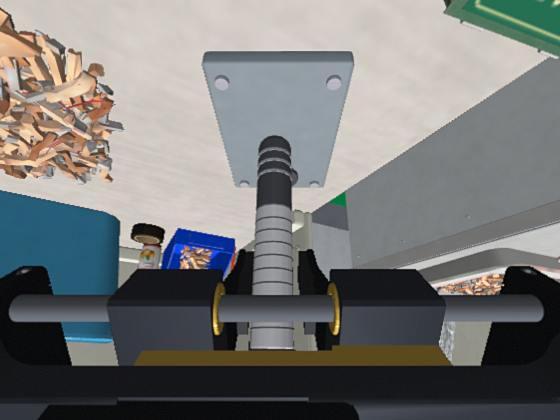

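```bash
python3 -m crank '[[0,0,0,0,0,0,0],[0,0,0,0,0,0,0],[0,0,0,0,0,0,0],[0,0,0,0,0,0,0],[0,0,0,0,0,0,0],[0,0,0,0,0,0,0],[0,0,0,0,0,0,0]]';python3 st.py
python3 - <<'E'
from h import *
p=optics.snapshot("wrist"); save(p,"wrist10")
E
```

```text
t: 18.42
position: [530.7, 372.7, 146.1]
tcp_rot: [0.905, -0.096, 0.351, 0.222]
ft_force: [-0.2, -0.1, -0.1]
grip_width: 84.0
18.43 [530.7 372.7 146.1] [-0.288  0.437 -0.59   2.23   2.171  0.524 -0.711] F [-0.2 -0.1 -0.1] w 84.0
a [ 0.656  0.334 -0.677] y [-0.468  0.883 -0.017] tilt 47.4 azA 27.0 azY 117.9
```

View pics/wrist10.png

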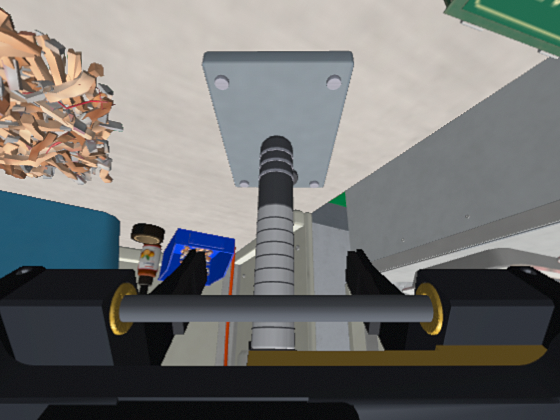

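```bash
python3 -m crank '[[-0.025,-0.0125,0.0255,0,0,0,0],[-0.033,-0.017,0.034,0,0,0,0],[-0.033,-0.017,0.034,0,0,0,0],[-0.033,-0.017,0.034,0,0,0,0]]';python3 st.py; python3 -m crank '[[-0.06,-0.03,0.04,0,0,0,0],[-0.07,-0.035,0.04,0,0,0,0],[-0.07,-0.035,0.04,0,0,0,0],[0,0,0,0,0,0,0]]';python3 st.py
python3 - <<'E'
from h import *
for n in("side","top","wrist"):
    p=optics.snapshot(n); save(p,n+"11")
    for th in ["large_gauge","large_gauge_ring","hook_seat","small_gauge"]:
          for r in optics.landmark_of(th,p)[:1]: print(n,th,round(r["score"],2),np.round(r["point"],1))
im=cv2.imread("pics/side11.png"); cv2.imwrite("pics/side11c.png",cv2.resize(im[90:230,130:250],None,fx=4.2,fy=4.2,interpolation=cv2.INTER_CUBIC))
E
```

```text
t: 18.98
position: [477.8, 345.9, 198.7]
tcp_rot: [0.905, -0.096, 0.351, 0.222]
ft_force: [-0.1, 0.6, 0.1]
grip_width: 86.8
18.98 [477.8 345.9 198.7] [-0.301  0.237 -0.586  2.313  2.004  0.424 -0.628] F [-0.1  0.6  0.1] w 86.8
a [ 0.654  0.335 -0.678] y [-0.469  0.883 -0.017] tilt 47.3 azA 27.1 azY 118.0
t: 19.48
position: [392.4, 304.0, 251.2]
tcp_rot: [0.905, -0.096, 0.348, 0.223]
ft_force: [-0.2, 0.4, -0.4]
grip_width: 87.2
19.48 [392.4 304.  251.2] [-0.311 -0.052 -0.603  2.43   1.642  0.3   -0.378] F [-0.2  0.4 -0.4] w 87.2
a [ 0.658  0.337 -0.673] y [-0.471  0.882 -0.018] tilt 47.7 azA 27.1 azY 118.1
side large_gauge 0.7 [528.8 370.3  49.8]
side large_gauge_ring 0.9 [527.7 371.7 268.4]
side hook_seat 0.55 [533.8 373.3 282.2]
top large_gauge 0.81 [531.3 374.5  54.7]
top large_gauge_ring 0.61 [531.1 371.2 269.5]
top small_gauge 0.42 [ 525.7 -407.    12.4]
wrist large_gauge_ring 0.96 [528.6 374.3 270.5]
wrist hook_seat 0.37 [535.  374.4 282.4]
```

View pics/side11c.png

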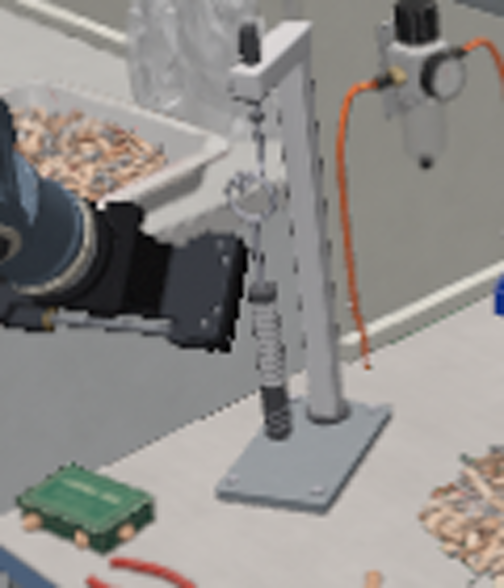

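View pics/wrist11.png

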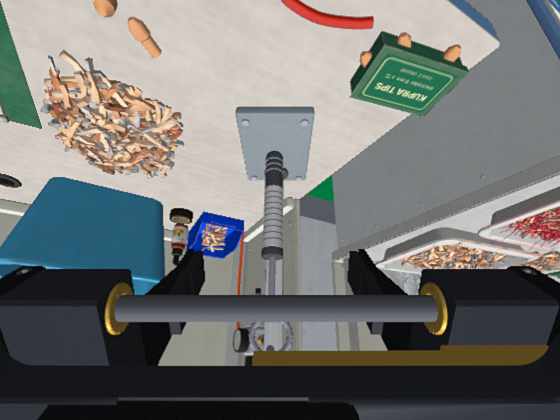

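View pics/top11.png

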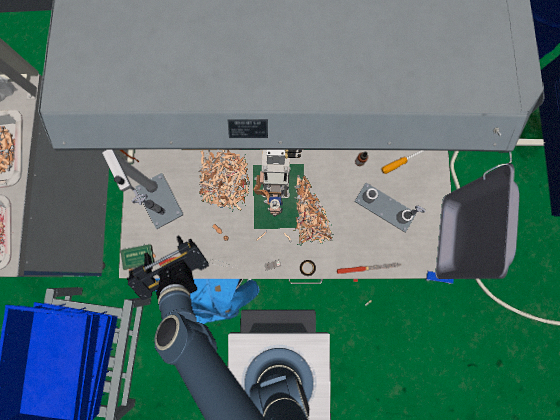

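```bash
Z='[0,0,0,0,0,0,0]'; python3 -m crank '[[0,0,0,0,0,0,0],[0,0,0,0,0,0,0],[0,0,0,0,0,0,0],[0,0,0,0,0,0,0],[0,0,0,0,0,0,0],[0,0,0,0,0,0,0],[0,0,0,0,0,0,0],[0,0,0,0,0,0,0]]' >/dev/null; python3 -m crank '[[0,0,0,0,0,0,0],[0,0,0,0,0,0,0],[0,0,0,0,0,0,0],[0,0,0,0,0,0,0],[0,0,0,0,0,0,0],[0,0,0,0,0,0,0],[0,0,0,0,0,0,0],[0,0,0,0,0,0,0]]'
python3 - <<'E'
from h import *
ims=[]
for i in range(6):
    p=optics.snapshot("side"); ims.append(p["color"][110:205,180:215].astype(int))
save(p,"side12")
a=ims[0]; print([int(np.abs(x-a).max()) for x in ims], [round(float(np.abs(x-a).mean()),2) for x in ims])
b=cv2.cvtColor(cv2.imread("pics/side11.png"),cv2.COLOR_BGR2RGB)[110:205,180:215].astype(int); print("vs before",round(float(np.abs(b-a).mean()),2))
im=cv2.imread("pics/side12.png"); cv2.imwrite("pics/side12c.png",cv2.resize(im[90:230,130:250],None,fx=4.2,fy=4.2,interpolation=cv2.INTER_CUBIC))
E
python3 st.py
```

```text
t: 22.22
position: [394.0, 304.7, 249.4]
tcp_rot: [0.905, -0.095, 0.35, 0.223]
ft_force: [-0.0, 0.2, -1.0]
grip_width: 86.8
[0, 4, 5, 4, 6, 6] [0.0, 0.33, 0.32, 0.33, 0.34, 0.33]
vs before 1.13
22.52 [394.1 304.7 249.4] [-0.31  -0.044 -0.601  2.427  1.643  0.3   -0.378] F [0.1 1.4 0.5] w 86.9
a [ 0.655  0.336 -0.676] y [-0.47   0.883 -0.016] tilt 47.5 azA 27.2 azY 118.0
```

View pics/side12c.png

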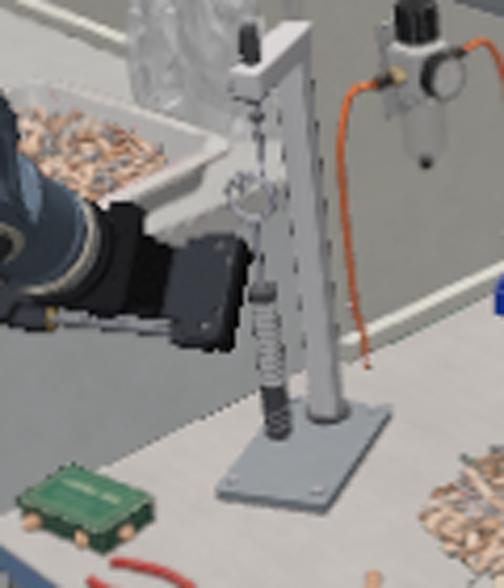

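The gauge hangs still (only pixel noise between frames), and the gripper is well clear of it. I'm handing the job in.

```bash
python3 -c "
from cell import close_job
print(close_job())"
```

```text
the job is handed in; nothing more can be done
None
```

I lifted the large gauge out of its cup, hung its ring on the sprung hook, tugged it down, let it back up and let go. I handed the job in at about 22.5 s, well under the 61 s limit.

- **Tug:** the hook dipped about 15 mm. The hook's collar in the side image gave 14.5 mm, the tool height 14.3 mm and the wrist force about 15 mm. I then went about 0.8 mm lower before letting it up, far short of the 30 mm stop.
- **Let go:** the hook came back up until the force on the tool was near zero, and only then did I open the gripper. At release the tool height implied a hook dip of about 5–6 mm, slightly more than the 2–5 mm expected from the gauge's weight. Afterwards the network put the hook at about 282 mm, roughly 3 mm below free.
- **Gauge hanging:** the ring centre was measured about 12.5 mm below the hook seat, as it should be. Six side pictures taken over 0.3 s, about 3 s after I backed away, differed only by pixel noise, so the gauge is still.
- **Small gauge:** the last top picture shows it standing in its cup.
- **Clearance and forces:** the open gripper is more than 100 mm from the gauge. Forces at every reading were only a few newtons.

No check failed outright. My first automatic dip measurement locked onto the wrong feature and gave an impossible value. I redid it with a narrower search, and that is the 14.5 mm above.

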